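# Unhook the filter cassette and load the fume extractor

### The job

Take the filter cassette off the safety hook by its bail, using the bail itself, not the fingers, to push the sprung keeper back before you lift it off. Set the cassette down gently, upright on the cutting mat, and let go; then take it by its pull and slide it fully home into the fume extractor's bay, pull outwards, and let go. Leave the other things on the bench where they are and do not tip the cassette over.

Things in the scene. Friction and masses are not known exactly. Their poses are not given: they have to be found in the camera images.
- cassette_centre (a point): Loose filter cassette, 0.36 to 0.6 kg: grey box 80 mm deep (x), 130 wide (y), 50 high (z up); this point is the box's centre, 25 mm above its underside. A rigid steel bail stands on its top; a black pull tongue sticks out of its front (-x). It hangs level on the hook by the bail's middle, underside 70 mm over the bench, pull hidden between the stand's legs under its head, out of reach.
- bail (a point): Middle of the bail's cross bar, 126 mm above the cassette's underside; cassette axes. Bar 130 mm long (y), 10 thick (x), 12 high (z); uprights 10 mm square at y = -60 and +60 mm; clear height between box and bar 70 mm. While it hangs, hook and keeper take the middle 24 mm; the rest can be pinched from above, e.g. 42 mm to either side of the middle.
- pull (a point): Gripping point on the cassette's pull tongue, 90 mm in front (-x) of the cassette's centre and 32 mm above its underside; cassette axes. The tongue is 16 mm wide (y), 22 mm high (z) and ends 110 mm in front of the cassette's centre (70 mm out of the box).
- hook_saddle (a point): Fixed hook stand: the spot on top of the hook's arm where the bail rests, 190 mm above the bench. Axes: z up, hook's open end to -x, two-legged column on the +x side (from x = 80 mm; 54 mm between the legs). Arm 16 mm wide, 14 deep. Bail off: push it to +x until its middle is at x = 20 mm (14 to 28 will do), lift past the lip, then out over the tip to -x.
- hook_lip (a point): Middle of the top of the lip at the hook's tip; stand axes. 24 mm above the saddle, 5 mm to -x of it. Tip: x = -16 to -8 mm from the saddle; lip reaches back over the bail to x = +6, underside 18 mm above the saddle, so a straight lift is blocked. Passing the tip, the bail's underside must be 24 to 54 mm above the saddle. The pull leaves the column when the bail is beyond x = -40 mm.
- keeper (a joint): Sprung safety keeper of the hook: a steel flap 24 mm wide, front face at x = +8 mm from the saddle, top 35 mm above it, hinged 10 mm below it. Radians: 0 shut (upright, closing the mouth), growing as it is pushed to +x towards the column, at most 1.1; about 0.65 with the bail's middle at x = 20 mm. It resists with 4 to 9 N at the bail and shuts by itself.
- mat: Dark rubber cutting mat, fixed flat on the bench, 170 mm (x) by 190 mm (y), 3 mm thick; origin at the centre of its underside.
- extractor: White fume extractor, fixed, 164 mm wide, 164 high: a bay open to the front, closed at back, sides and roof. Origin on the bench under the cassette's centre when that is fully home; x into the bay, y left, z up. The cassette goes in with its axes alike, pull outwards (-x). The back wall stops it 3 mm past the origin.
- bay_mouth (a point): Middle of the bay's mouth on its floor, 40 mm to -x of the extractor's origin, 6 mm above the bench; extractor axes. The side walls start here, 144 mm apart (7 mm to spare on each side of the cassette). In front (-x) of it a ramp 25 mm long leads up from the bench to the floor. The roof starts 25 mm behind (+x), its underside 146 mm above the floor, 14 mm over a standing bail.
- tape: Bystander: roll of paper tape lying flat, 90 mm across, 24 mm high. Origin at its underside or middle.
- wrench: Bystander: open-ended wrench, 160 mm, lying flat. Origin at its underside or middle.
- spool: Bystander: small filament spool lying flat, 100 mm across, 40 mm high. Origin at its underside or middle.
- glue: Bystander: white glue bottle, 50 mm across, 120 mm high. Origin at its underside or middle.
- carton: Bystander: cardboard carton 70 x 100 mm, 70 mm high. Origin at its underside or middle.

How it is judged:
By the outcome, as a careful person would: the job done as asked, in the order asked, and still so for the second after the job is handed in, with the robot touching nothing.
It also fails if it takes over 67 s, if anything falls off the work surface, if the arm or the gripper's body presses on something with over 40 N, if the wrist force passes 120 N, or if a joint passes its speed limit or range.

### The arm

A 6-joint arm with a two-finger parallel gripper is mounted at the origin on the work surface. World frame = base frame: x ahead of the robot, y to its left, z up, the work surface at z = 0. Lengths are in m, angles in rad, forces in N, time in s.
With the tool pointing down it reaches from about 0.375 to 0.825 m from the base axis. Payload 5.5 kg.
Tool frame: the origin (TCP) lies at the very end of the fingers, on their centre line; the grasp point (between the pads) lies 19 mm behind it; z points along the fingers, y is the line along which they close (so a half turn about z gives the same grasp; the last joint's range is limited). The gripper opens to 85 mm and grips with 20 to 120 N. Pads are 22 mm wide; open, the fingers measure 114 mm over their backs; the gripper's body (76 mm by 85 mm) begins 54 mm behind the grasp point. The pads swing forward as they close: fully open they stand 13 mm farther back than shut.
Start: joints at [1.167, 0.314, -0.047, 1.21, 0, 1.571], TCP at [0.236, 0.552, 0.204] pointing down, gripper open.
Joint ranges: [-2.67, 2.67], [-0.69, 1.73], [-1.03, 1.25], [-2.08, 2.16], [-1.42, 1.45], [-3.14, 3.14]. Speed limits (rad/s): [2.39, 2.39, 3.01, 3.14, 3.14, 3.14].

### API

Orientations are given as a 3x3 rotation matrix whose columns are the frame's x, y, z axes.
In Python, from workcell import r gives the robot as it stands. The module is installed in compiled form; this text tells all that it offers.
- The arm moves only by the tool jog_arm, never from a script. Its argument "increments" is one flat list of numbers, 7 for each row, row after row: the shift along the tool's x, y, z in m, then the turn, a rotation vector about the tool's x, y, z in rad, then the opening, from 0 (shut) to 1 (fully open). In form: [dx, dy, dz, ax, ay, az, fingers, dx, dy, dz, ax, ay, az, fingers, ...]. A call has exactly 10 rows; each row is the pose to reach, as a shift and turn from the pose commanded when the call began, along the tool's axes at that moment; what a row does not reach only later rows make up. A row lasts 1/10 s, in which the tool goes at most 50 mm and 8.59 degrees, less where a joint would pass 70% of its speed; a pose out of reach is approached as far as the arm can. A call with a gripper value outside its range is refused whole. The fingers move at their own pace and stop on an object; "newtons" is the grip in N (left out, the last holds). Time passes only in rows, so rows that repeat a pose let the fingers close, or fill a call up. It gives the time, the measured TCP pose, the force, the opening and the grip force at its end, in the units of the state.
- r.get_state(): the state, without advancing time (a new reading comes with each control period).
- r.snapshot(name): name is "scene" or "top" or "wrist"; returns a dict with "pixels" (400x640x3 uint8, blue, green, red), "fov_y" (degrees; the focal length in pixels is half the picture's height over the tangent of half this angle, whatever the lens; pixels are square), "cx", "cy" (the principal point, pixels), "R" (3x3) and "t" (3): a world point X has camera coordinates R X + t. Camera axes: x right, y down, z forward; pixel columns grow to the right and rows downward; lengths in m; the calibration is good to about 2 mm. A picture is of the moment at which its call begins. There is no depth.
- r.hand_in(): hands the job in; it is judged then, once.
The state is a dict: "clock": time; "joints": joint angles; "joint_vel": joint speeds; "joint_efforts": joint torques, N m; "ee_pos": TCP position; "tcp_rot": TCP orientation; "contact_force": force on the tool from outside, world axes, zero at the start; "wrist_torque": the same for the moment, N m; "opening": opening from 0.0 (shut) to 1.0 (fully open); "grip_force": force on a finger pad.
Only numpy, scipy, OpenCV 4.12 (cv2) and the standard library are available. Lean on these libraries where they do the work, as an engineer would, in place of code of your own. Each camera call takes 0.05 s, during which the arm holds its last target. There are 200 camera calls.

## Working session

There is one attempt and no reset: what is moved stays moved. The work goes in short steps, Python scripts to look and compute and a tool call to move; the robot and the scene stay as the last step left them, time stands still between calls to the robot, and variables do not carry over. Pictures are saved under pics/ and viewed, at most 10 in all, crops included, and the job is handed in when it is done.

Besides the shell and the picture viewer there is one more tool, called after "Request:" as name(argument=value, ...) on one line, values as JSON. jog_arm: Moves the arm, as the interface text tells. Its arguments: {"type":"object","properties":{"increments":{"type":"array"},"newtons":{"type":"number"}},"required":["increments"]}

```bash
mkdir -p pics
cat > h.py <<'E'
import numpy as np, cv2, pickle
from workcell import r
def snap(cam,name):
    s=r.snapshot(cam); cv2.imwrite(f'pics/{name}.png',s['pixels']); pickle.dump(s,open(f'pics/{name}.pkl','wb')); return s
def load(n): return pickle.load(open(f'pics/{n}.pkl','rb'))
def K(s):
    f=s['pixels'].shape[0]/2/np.tan(np.radians(s['fov_y'])/2); return f,s['cx'],s['cy']
def ray(s,u,v):
    f,cx,cy=K(s); R=np.array(s['R']);t=np.array(s['t'])
    return -R.T@t, R.T@np.array([(u-cx)/f,(v-cy)/f,1])
def atz(s,u,v,z):
    o,d=ray(s,u,v); return o+d*(z-o[2])/d[2]
def proj(s,X):
    f,cx,cy=K(s); c=np.array(s['R'])@np.array(X)+np.array(s['t']); return np.array([f*c[0]/c[2]+cx,f*c[1]/c[2]+cy])
E
python3 - <<'E'
from h import *
for c in ['scene','top','wrist']:
    s=snap(c,c+'0'); print(c,s['fov_y'],s['cx'],s['cy'],ray(s,s['cx'],s['cy']))
st=r.get_state(); print({k:np.round(v,3) for k,v in st.items()})
E
```

```text
scene 56.72349453992544 323.3513746375204 199.29745617006674 (array([1.02629529, 0.57559665, 0.7028784 ]), array([-0.47901045, -0.59133692, -0.64874466]))
top 57.88105568818703 320.48148507967113 203.732754380033 (array([0.4879884 , 0.05808181, 1.00329182]), array([ 0.16506901,  0.01265189, -0.98620087]))
wrist 63.03475341675484 320.7615742868473 199.79077549956884 (array([0.16293028, 0.58194947, 0.37362522]), array([ 0.28043221, -0.12072631, -0.95225151]))
{'clock': np.float64(0.15), 'joints': array([ 1.167,  0.314, -0.048,  1.21 , -0.   ,  1.571]), 'joint_vel': array([ 0.001, -0.   ,  0.001,  0.002,  0.001,  0.001]), 'joint_efforts': array([ 0.0000e+00, -5.4004e+01,  3.4006e+01,  1.3000e-02,  0.0000e+00,
        0.0000e+00]), 'ee_pos': array([0.236, 0.551, 0.203]), 'tcp_rot': array([[-0.92 ,  0.393, -0.001],
       [ 0.393,  0.92 , -0.001],
       [-0.   , -0.001, -1.   ]]), 'contact_force': array([ 0.402,  0.128, -0.272]), 'wrist_torque': array([ 0.016, -0.03 , -0.001]), 'grip_force': np.float64(0.0), 'opening': np.float64(1.003)}
```

View pics/top0.png

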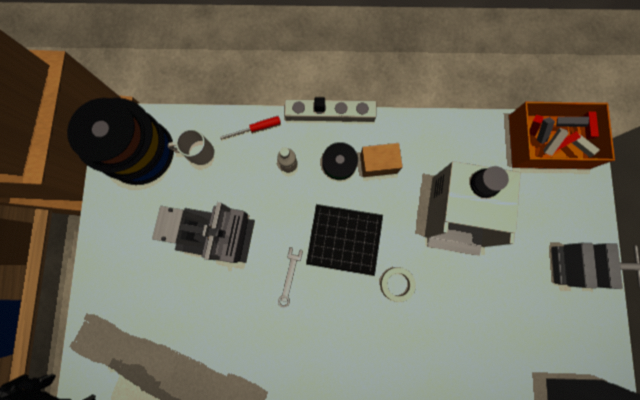

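View pics/scene0.png

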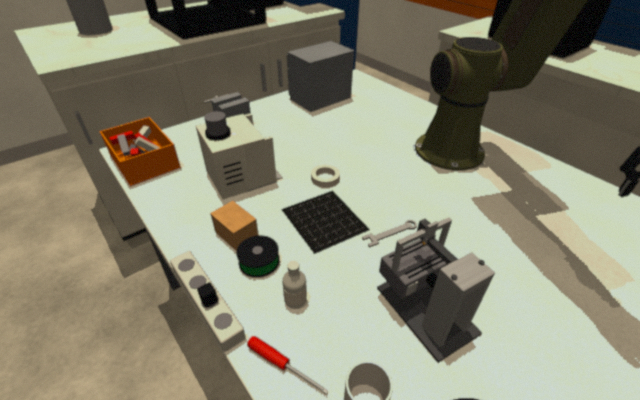

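Run:
```python
from h import *
t=load('top0')['pixels'];s=load('scene0')['pixels']
z=lambda im,x,y,w,h,k: cv2.resize(im[y:y+h,x:x+w],None,fx=k,fy=k,interpolation=cv2.INTER_CUBIC)
a=np.hstack([z(t,145,195,115,75,3.5)[:262,:400],z(t,412,150,115,112,2.33)[:262,:268]])
a=np.pad(a,((0,0),(0,800-a.shape[1]),(0,0)))
b=np.hstack([z(s,370,205,130,160,2.1)[:336,:273]])
b=np.pad(b,((0,0),(0,800-b.shape[1]),(0,0)))
c=z(t,300,195,90,90,3.5)[:315]; b[:315,300:300+c.shape[1]]=c
cv2.imwrite('pics/z.png',np.vstack([a,b]))
```

```text
Traceback (most recent call last):
ValueError: all the input array dimensions except for the concatenation axis must match exactly, but along dimension 0, the array at index 0 has size 262 and the array at index 1 has size 261
```

Run:
```python
from h import *
t=load('top0')['pixels'];s=load('scene0')['pixels']
z=lambda im,x,y,w,h,k: cv2.resize(im[y:y+h,x:x+w],None,fx=k,fy=k,interpolation=cv2.INTER_CUBIC)
I=np.zeros((600,800,3),np.uint8)
def put(p,x,y): I[y:y+p.shape[0],x:x+p.shape[1]]=p
put(z(t,145,195,115,75,4),0,0)
put(z(t,412,150,115,112,2.6),470,0)
put(z(s,375,210,125,98,3),0,304)
put(z(t,300,195,90,90,3),470,304)
cv2.imwrite('pics/z.png',I)
```

```text
(no output)
```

View pics/z.png

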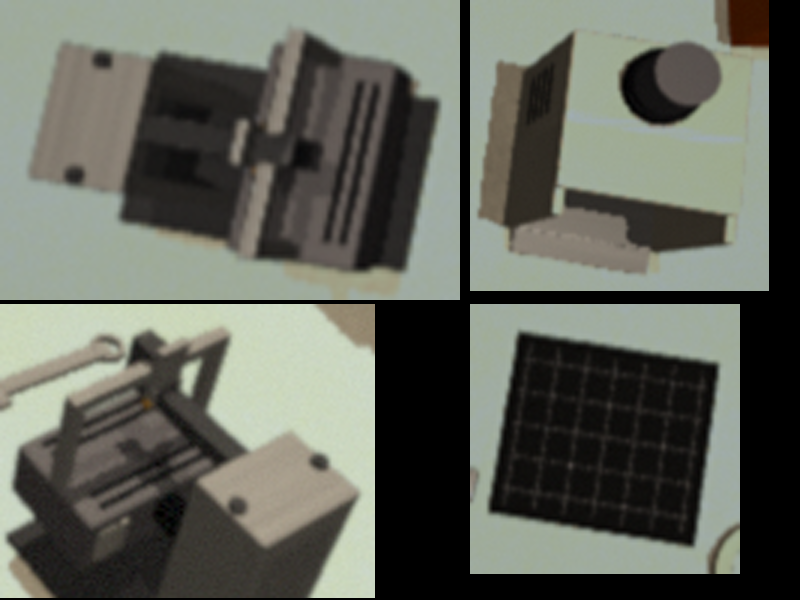

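Run:
```python
from h import *
s=load('top0')
def A(n,pts,x0,y0,X,Y,k,z):
    P=np.array([atz(s,x0+(a-X)/k,y0+(b-Y)/k,z) for a,b in pts]); print(n,P[:,:2].round(4).tolist()); 
    for i in range(len(P)-1):
        d=P[i+1]-P[i]; print('   len',np.linalg.norm(d).round(4),'ang',np.degrees(np.arctan2(d[1],d[0])).round(1))
    return P
A('mat',[(520,332),(718,365),(693,545),(490,512)],300,195,470,304,3,.003)
A('bar left',[(285,30),(229,255)],145,195,0,0,4,.202)
A('bar right',[(303,33),(249,259)],145,195,0,0,4,.202)
A('roof',[(577,30),(752,55),(738,215),(556,188)],412,150,470,0,2.6,.164)
A('ramp',[(508,250),(649,272)],412,150,470,0,2.6,0)
A('column',[(65,43),(155,57),(122,193),(30,178)],145,195,0,0,4,.25)
```

```text
mat [[0.6535, 0.0816], [0.6257, -0.1029], [0.4613, -0.0788], [0.4871, 0.1054]]
   len 0.1865 ang -98.6
   len 0.1662 ang 171.7
   len 0.186 ang 82.0
bar left [[0.6208, 0.3033], [0.495, 0.3258]]
   len 0.1278 ang 169.9
bar right [[0.6192, 0.293], [0.493, 0.3146]]
   len 0.1281 ang 170.3
roof [[0.7364, -0.2464], [0.7153, -0.4047], [0.5686, -0.3819], [0.5898, -0.2217]]
   len 0.1597 ang -97.6
   len 0.1485 ang 171.1
   len 0.1616 ang 82.5
ramp [[0.5428, -0.2232], [0.5225, -0.3705]]
   len 0.1487 ang -97.8
column [[0.6038, 0.405], [0.5971, 0.3566], [0.5253, 0.3679], [0.5322, 0.4168]]
   len 0.0489 ang -97.8
   len 0.0727 ang 171.0
   len 0.0493 ang 82.0
```

The top picture shows the hook stand, with the bail near (212,231) and the mouth facing -y. The mat is around (344,240), the extractor mouth near (455,240) and the tape at (397,284), which sits between the mat and the bay. I'll go above the bail to look closer.

Request:
jog_arm(increments=[0,0,-0.05,0,0,0,1,-0.01,0,-0.1,0,0,-0.05,1,-0.05,-0.015,-0.116,0,0,-0.1,1,-0.1,-0.03,-0.116,0,0,-0.15,1,-0.15,-0.045,-0.116,0,0,-0.2,1,-0.2,-0.06,-0.116,0,0,-0.23,1,-0.25,-0.075,-0.116,0,0,-0.23,1,-0.3,-0.09,-0.116,0,0,-0.23,1,-0.35,-0.107,-0.116,0,0,-0.23,1,-0.35,-0.107,-0.116,0,0,-0.23,1])

```text
clock: 1.15
ee_pos: [0.5185, 0.3123, 0.3192]
tcp_rot: [[-0.984, 0.178, 0.0], [0.178, 0.984, -0.002], [-0.0, -0.002, -1.0]]
contact_force: [0.1, 0.9, -0.0]
opening: 0.997
grip_force: 0.0
```

```bash
cat >> h.py <<'E'
def state():
    s=r.get_state(); print('t',round(float(s['clock']),2),'p',np.round(s['ee_pos'],4),'yaw_y',np.degrees(np.arctan2(s['tcp_rot'][1][1],s['tcp_rot'][0][1])).round(2),'zax',np.round(np.array(s['tcp_rot'])[:,2],3),'F',np.round(s['contact_force'],1),'open',round(float(s['opening']),3),'grip',round(float(s['grip_force']),1)); return s
def inc(p,yaw_y=None):
    "tool increments to bring TCP to world p, tool y at yaw_y deg"
    s=state(); R=np.array(s['tcp_rot']); d=R.T@(np.array(p)-s['ee_pos']); 
    cur=np.degrees(np.arctan2(R[1,1],R[0,1])); a=0 if yaw_y is None else -np.radians((yaw_y-cur+180)%360-180)
    print('inc',d.round(4),'az',round(a,4));
E
python3 - <<'E'
from h import *
state(); snap('wrist','w1')
s=load('top0')
for n,u,v,z in [('tape',397,284,.024),('spool',340,160,.04),('carton',381,159,.07),('wr1',296,252,0),('wr2',284,303,0),('glue',287,158,.12)]: print(n,atz(s,u,v,z).round(3))
E
```

```text
t 1.15 p [0.5185 0.3123 0.3192] yaw_y 79.77 zax [ 0.    -0.002 -1.   ] F [ 0.1  0.9 -0. ] open 0.997 grip 0.0
tape [ 0.441 -0.136  0.024]
spool [0.772 0.019 0.04 ]
carton [ 0.768 -0.089  0.07 ]
wr1 [0.52  0.136 0.   ]
wr2 [0.383 0.164 0.   ]
glue [0.752 0.156 0.12 ]
```

View pics/w1.png

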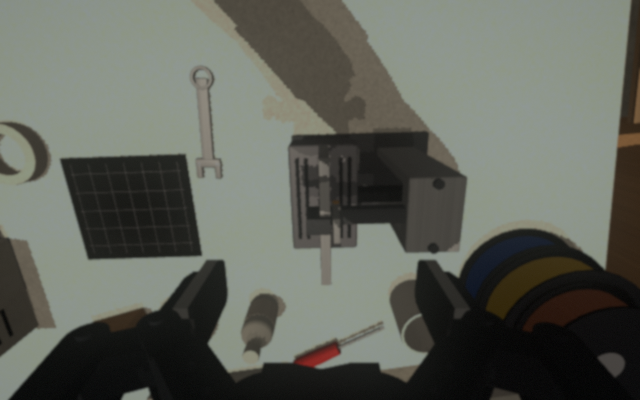

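The wrist view shows the bail bar running from about (324,145) to (326,284) between the fingers, with the column head at (432,215). I'll enlarge it.

Run:
```python
from h import *
t=load('w1')['pixels'][125:295,280:480]
t=cv2.convertScaleAbs(t,alpha=1.8)
cv2.imwrite('pics/w1z.png',cv2.resize(t,None,fx=3.5,fy=3.5,interpolation=cv2.INTER_CUBIC))
```

```text
(no output)
```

View pics/w1z.png

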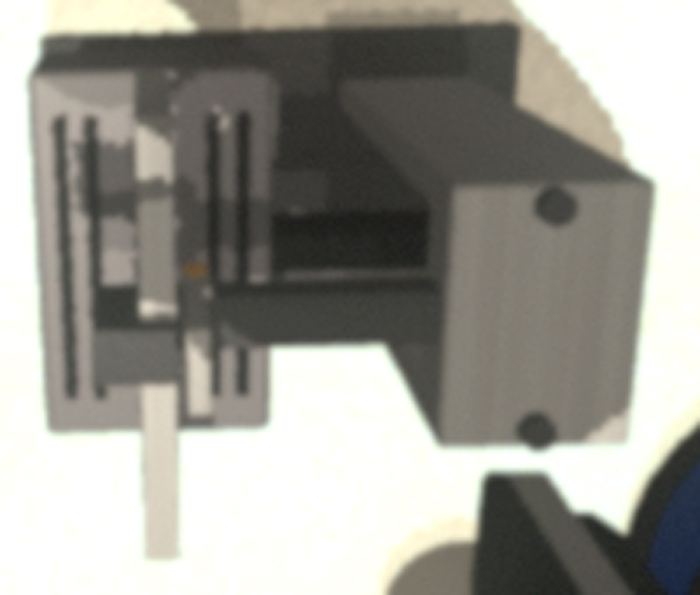

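Run:
```python
from h import *
s=load('w1'); q=lambda a,b,z: atz(s,280+a/3.5,125+b/3.5,z)[:2]
L=[q(137,125,.202),q(146,558,.202)];Rr=[q(173,125,.202),q(178,558,.202)]
mid=(L[0]+L[1]+Rr[0]+Rr[1])/4
for a,b in (L,Rr): d=b-a; print(a.round(4),b.round(4),np.linalg.norm(d).round(4),np.degrees(np.arctan2(d[1],d[0])).round(2))
print('bailmid',mid.round(4),'wid',np.linalg.norm(L[0]-Rr[0]),np.linalg.norm(L[1]-Rr[1]))
print('lip', q(95,357,.214).round(4),'lipcorners',q(97,330,.214).round(4),q(97,384,.214).round(4))
print('keeper slot? orange',q(195,270,.2))
for z in(.25,.26,.28): print('col',z,[q(*c,z).round(4).tolist() for c in((455,185),(650,185),(440,445),(628,443))])
print('box top front corners z.12',[q(*c,.12).round(4).tolist() for c in((35,75),(50,430),(275,80),(267,425))])
inc([mid[0]+.042*np.cos(np.radians(170)),mid[1]+.042*np.sin(np.radians(170)),.177],80)
```

```text
[0.4953 0.3146] [0.6202 0.2945] 0.1265 -9.13
[0.497  0.3236] [0.6218 0.3036] 0.1265 -9.1
bailmid [0.5586 0.3091] wid 0.00917416990738463 0.00923885998506574
lip [0.5513 0.2933] lipcorners [0.544  0.2953] [0.5589 0.2924]
keeper slot? orange [0.53699703 0.3227286 ]
col 0.25 [[0.5113, 0.3817], [0.5187, 0.4231], [0.5727, 0.3724], [0.5799, 0.4154]]
col 0.26 [[0.5083, 0.3794], [0.5155, 0.419], [0.5672, 0.3704], [0.5741, 0.4116]]
col 0.28 [[0.5024, 0.3747], [0.5089, 0.411], [0.5562, 0.3666], [0.5625, 0.4042]]
box top front corners z.12 [[0.489, 0.2817], [0.6138, 0.261], [0.5043, 0.3578], [0.6255, 0.3375]]
t 1.2 p [0.5185 0.3124 0.3192] yaw_y 79.76 zax [ 0.    -0.002 -1.   ] F [ 1.3 -1.5  0.1] open 0.999 grip 0.0
inc [0.002  0.0039 0.1422] az -0.0042
```

Request:
jog_arm(increments=[0.005,0.003,0.03,0,0,-0.02,1,0.005,0.003,0.06,0,0,-0.02,1,0.005,0.003,0.09,0,0,-0.02,1,0.005,0.003,0.12,0,0,-0.02,1,0.005,0.003,0.142,0,0,-0.02,1,0.005,0.003,0.142,0,0,-0.02,1,0.005,0.003,0.142,0,0,-0.02,0.4,0.005,0.003,0.142,0,0,-0.02,0,0.005,0.003,0.142,0,0,-0.02,0,0.005,0.003,0.142,0,0,-0.02,0], newtons=90)

```text
clock: 2.2
ee_pos: [0.5118, 0.3201, 0.1792]
tcp_rot: [[-0.988, 0.153, 0.002], [0.153, 0.988, 0.001], [-0.001, 0.001, -1.0]]
contact_force: [-0.0, -0.7, 0.2]
opening: 0.33
grip_force: 0.0
```

```bash
python3 -c "
from h import *
state(); snap('wrist','w2')"
```

```text
t 2.2 p [0.5118 0.3201 0.1792] yaw_y 81.19 zax [ 0.002  0.001 -1.   ] F [-0.  -0.7  0.2] open 0.33 grip 0.0
```

Request:
jog_arm(increments=[0,-0.004,0.001,0,0,0,0.3,0,-0.004,0.001,0,0,0,0,0,-0.004,0.001,0,0,0,0,0,-0.004,0.001,0,0,0,0,0,-0.004,0.001,0,0,0,0,0,-0.004,0.001,0,0,0,0,0,-0.004,0.001,0,0,0,0,0,-0.004,0.001,0,0,0,0,0,-0.004,0.001,0,0,0,0,0,-0.004,0.001,0,0,0,0], newtons=90)

```text
clock: 3.25
ee_pos: [0.5105, 0.3157, 0.177]
tcp_rot: [[-0.988, 0.153, -0.0], [0.153, 0.988, 0.0], [0.0, -0.0, -1.0]]
contact_force: [-0.4, -0.7, 0.4]
opening: 0.0
grip_force: 0.0
```

```bash
python3 -c "
from h import *
state(); s=snap('wrist','w2')
cv2.imwrite('pics/w2z.png',cv2.resize(cv2.convertScaleAbs(s['pixels'][100:360,180:500],alpha=1.8),None,fx=2.3,fy=2.3))"
```

```text
t 3.25 p [0.5105 0.3157 0.177 ] yaw_y 81.19 zax [-0.  0. -1.] F [-0.4 -0.7  0.4] open 0.0 grip 0.0
```

View pics/w2z.png

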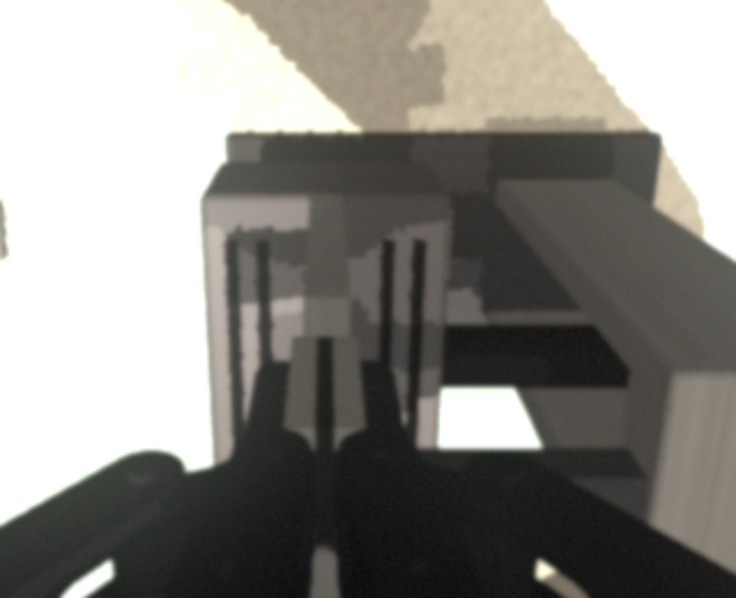

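The fingers are fully shut at (321,248) in the wrist image and the bar isn't between them. I'll project the model into this picture to see why.

Run:
```python
from h import *
s=load('w2')
p=lambda X: ((proj(s,X)-[180,100])*2.3).round(0)
m=np.array([.5565,.309]); y=np.array([-.988,.157])
for a in(-.065,-.042,0,.03,.042,.055,.065):
    for z in (.12,.19,.202): print(a,z,p([*(m+a*y),z]))
print('tcp',p([.5105,.3157,.177]),'+19',p([.5105,.3157,.196]))
print('cam',ray(s,320,200))
```

```text
-0.065 0.12 [325. 535.]
-0.065 0.19 [325. 710.]
-0.065 0.202 [325. 752.]
-0.042 0.12 [325. 482.]
-0.042 0.19 [326. 645.]
-0.042 0.202 [326. 685.]
0 0.12 [326. 377.]
0 0.19 [326. 514.]
0 0.202 [327. 548.]
0.03 0.12 [326. 295.]
0.03 0.19 [327. 409.]
0.03 0.202 [327. 437.]
0.042 0.12 [326. 260.]
0.042 0.19 [327. 363.]
0.042 0.202 [328. 390.]
0.055 0.12 [326. 222.]
0.055 0.19 [328. 312.]
0.055 0.202 [328. 335.]
0.065 0.12 [327. 191.]
0.065 0.19 [328. 271.]
0.065 0.202 [328. 292.]
tcp [325. 322.] +19 [325. 358.]
cam (array([0.43247504, 0.327467  , 0.34739809]), array([ 0.30215413, -0.0486931 , -0.95201771]))
```

Run:
```python
from h import *
s=snap('scene','s3')
c=cv2.convertScaleAbs(s['pixels'][190:330,360:500],alpha=1.5)
cv2.imwrite('pics/s3z.png',cv2.resize(c,None,fx=4,fy=4,interpolation=cv2.INTER_CUBIC))
p=lambda X: ((proj(s,X)-[360,190])*4).round(0)
m=np.array([.5565,.309]); y=np.array([-.988,.157])
for a in(-.065,.065):
    for z in (.12,.202): print(a,z,p([*(m+a*y),z]))
print('tcp',p([.5105,.3157,.177]),'+19',p([.5105,.3157,.196]),p([.5105,.3157,.216]))
w=load('w2'); q=lambda a,b: atz(w,180+a/2.3,100+b/2.3,.12)
print(np.linalg.norm(q(204,197)-q(450,205)))
```

```text
-0.065 0.12 [133. 320.]
-0.065 0.202 [157. 206.]
0.065 0.12 [329. 225.]
0.065 0.202 [366. 112.]
tcp [326. 160.] +19 [334. 133.] [343. 103.]
0.07741989123924983
```

View pics/s3z.png

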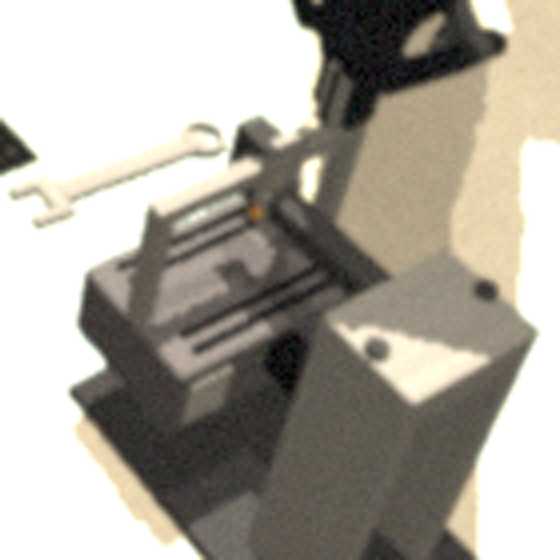

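The scene crop shows the fingertips ending near (343,118), just above the bar, so the real tips are about 25 mm higher than the readout. I'll open, descend another 20 mm and close.

Request:
jog_arm(increments=[0,0,0,0,0,0,1,0,0,0,0,0,0,1,0,0,0,0,0,0,1,0,0,0,0,0,0,1,-0.002,0,0,0,0,0,1,-0.004,0,0,0,0,0,1,-0.004,0,0.006,0,0,0,1,-0.004,0,0.012,0,0,0,1,-0.004,0,0.018,0,0,0,1,-0.004,0,0.021,0,0,0,1], newtons=90)

```text
clock: 4.35
ee_pos: [0.5139, 0.3148, 0.1548]
tcp_rot: [[-0.988, 0.153, -0.001], [0.153, 0.988, -0.001], [0.001, -0.001, -1.0]]
contact_force: [-0.5, 0.6, -0.7]
opening: 1.002
grip_force: 0.0
```

Request:
jog_arm(increments=[0,0,0,0,0,0,0,0,0,0,0,0,0,0,0,0,0,0,0,0,0,0,0,0,0,0,0,0,0,0,0,0,0,0,0,0,0,0,0,0,0,0,0,0,0,0,0,0,0,0,0,0,0,0,0,0,0,0,0,0,0,0,0,0,0,0,0,0,0,0], newtons=90)

```text
clock: 5.35
ee_pos: [0.5146, 0.3152, 0.1563]
tcp_rot: [[-0.988, 0.153, 0.0], [0.153, 0.988, 0.0], [-0.0, 0.0, -1.0]]
contact_force: [-0.2, 0.5, 3.2]
opening: 0.092
grip_force: 89.0
```

Now gripped (0.092 open, 89 N). I'll unload the hook slightly and push the keeper back.

Request:
jog_arm(increments=[0,0,-0.002,0,0,0,0,0,0.002,-0.002,0,0,0,0,0,0.005,-0.002,0,0,0,0,0,0.008,-0.002,0,0,0,0,0,0.011,-0.002,0,0,0,0,0,0.014,-0.002,0,0,0,0,0,0.017,-0.002,0,0,0,0,0,0.02,-0.002,0,0,0,0,0,0.021,-0.002,0,0,0,0,0,0.021,-0.002,0,0,0,0], newtons=90)

```text
clock: 6.35
ee_pos: [0.5157, 0.3278, 0.1563]
tcp_rot: [[-0.987, 0.158, -0.004], [0.158, 0.987, -0.015], [0.001, -0.016, -1.0]]
contact_force: [-5.0, -21.9, 4.6]
opening: 0.09
grip_force: 90.2
```

Run:
```python
from h import *
state(); snap('wrist','w4'); s=snap('scene','s4'); t=snap('top','t4'); w=load('w4')
I=np.zeros((420,800,3),np.uint8)
z=lambda im,k: cv2.resize(cv2.convertScaleAbs(im,alpha=1.5),None,fx=k,fy=k,interpolation=cv2.INTER_CUBIC)
a=z(s['pixels'][195:300,375:475],4); b=z(t['pixels'][195:270,145:260],3.4)
I[:a.shape[0],:a.shape[1]]=a; I[:b.shape[0],405:405+b.shape[1]]=b
cv2.imwrite('pics/c4.png',I)
```

```text
t 6.35 p [0.5157 0.3278 0.1563] yaw_y 80.92 zax [-0.004 -0.015 -1.   ] F [ -5.  -21.9   4.6] open 0.09 grip 90.2
```

View pics/c4.png

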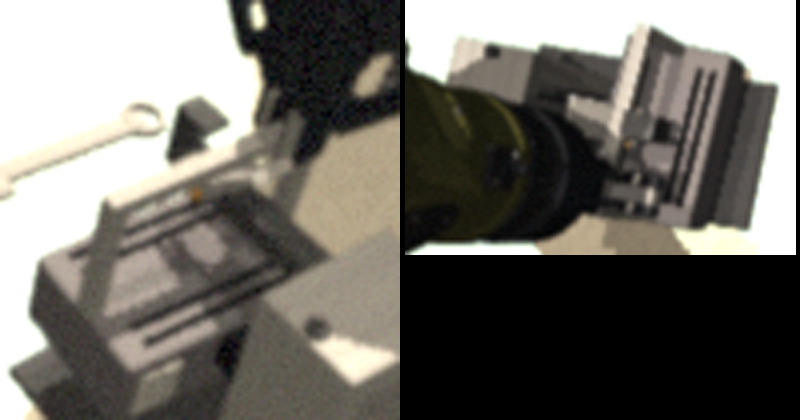

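Run:
```python
from h import *
w=load('w1'); s=load('scene0'); t=load('top0')
def tri(obs):
    A=np.zeros((3,3));b=np.zeros(3)
    for c,u,v in obs:
        o,d=ray(c,u,v); d/=np.linalg.norm(d); M=np.eye(3)-np.outer(d,d); A+=M;b+=M@o
    X=np.linalg.solve(A,b); return X.round(4),[(proj(c,X)-[u,v]).round(1) for c,u,v in obs]
print(tri([(w,438.9,183.6),(s,481.7,262.7),(t,145+75/4,195+175/4)]))
print(tri([(w,433.4,247.9),(s,454.3,277.7),(t,145+102/4,195+60/4)]))
print('bar far end',tri([(w,280+162/3.5,125+558/3.5),(s,375+72/3,210+(401-304)/3),(t,145+293/4,195+32/4)]))
print('bar near end w1/top/scene',tri([(s,375+222/3,210+(332-304)/3),(t,145+238/4,195+256/4)]))
print('lip',tri([(w,280+97/3.5,125+357/3.5),(s,375+148/3,210+(338-304)/3)]))
```

```text
(array([0.5376, 0.4196, 0.1944]), [array([-1.2, -0.1]), array([-0.2,  0. ]), array([-0.6, -0. ])])
(array([0.6031, 0.4098, 0.1944]), [array([-1. , -0.2]), array([-0.1,  0. ]), array([-0.5, -0.1])])
bar far end (array([0.621 , 0.299 , 0.2007]), [array([-0. , -0.8]), array([ 0.2, -0.2]), array([ 0.1, -0.4])])
bar near end w1/top/scene (array([0.4959, 0.3193, 0.2008]), [array([ 1.2, -0. ]), array([ 0.9, -0.6])])
lip (array([0.5515, 0.2956, 0.2117]), [array([ 1.9, -1.2]), array([-0.9, -0.6])])
```

Request:
jog_arm(increments=[0,0,0,0,0,0,0,0,0,0,0,0,0,0,0,0,0,0,0,0,0,0,0,0,0,0,0,0,0,0,0,0,0,0,0,0,0,0,0,0,0,0,0,0,0,0,0,0,0,0,0,0,0,0,0,0,0,0,0,0,0,0,0,0,0,0,0,0,0,0])

```text
clock: 7.5
ee_pos: [0.5157, 0.3277, 0.1563]
tcp_rot: [[-0.987, 0.158, -0.004], [0.158, 0.987, -0.015], [0.001, -0.015, -1.0]]
contact_force: [-5.4, -21.2, 4.0]
opening: 0.096
grip_force: 90.1
```

Run:
```python
from h import *
s=state(); print(np.round(s['wrist_torque'],2),np.round(s['joints'],3)); w=load('w4')
I=cv2.convertScaleAbs(w['pixels'][100:360,180:500],alpha=1.8)
cv2.imwrite('pics/w4z.png',cv2.resize(I,None,fx=2.3,fy=2.3))
# bar orientation/position from the scene4/top4 far end (pixels from c4)
a,b=load('s4'),load('t4')
o=[(a,375+112/4,195+200/4),(b,145+(645-405)/3.4,195+30/3.4)]
A=np.zeros((3,3));B=np.zeros(3)
for c,u,v in o:
    p,d=ray(c,u,v); d/=np.linalg.norm(d); M=np.eye(3)-np.outer(d,d); A+=M;B+=M@p
X=np.linalg.solve(A,B); print('far end now',X.round(4),[(proj(c,X)-[u,v]).round(1) for c,u,v in o])
```

```text
t 7.5 p [0.5157 0.3277 0.1563] yaw_y 80.91 zax [-0.004 -0.015 -1.   ] F [ -5.4 -21.2   4. ] open 0.096 grip 90.1
[-4.61  0.94 -0.81] [ 0.572  0.366 -0.084  1.133 -0.011  0.731]
far end now [0.6183 0.3063 0.1974] [array([-0.2, -0. ]), array([-0.1,  0.1])]
```

Request:
jog_arm(increments=[0,0,-0.002,0,0,0,0,0,0,-0.004,0,0,0,0,0,0,-0.004,0,0,0,0,0,0,-0.004,0,0,0,0,0,0,-0.004,0,0,0,0,0,0,-0.004,0,0,0,0,0,0.002,-0.004,0,0,0,0,0,0.004,-0.004,0,0,0,0,0,0.006,-0.004,0,0,0,0,0,0.006,-0.004,0,0,0,0])

```text
clock: 8.5
ee_pos: [0.5179, 0.3389, 0.1612]
tcp_rot: [[-0.988, 0.155, -0.001], [0.155, 0.988, -0.006], [0.001, -0.006, -1.0]]
contact_force: [-1.5, -8.2, 0.5]
opening: 0.09
grip_force: 89.7
```

View pics/w4z.png

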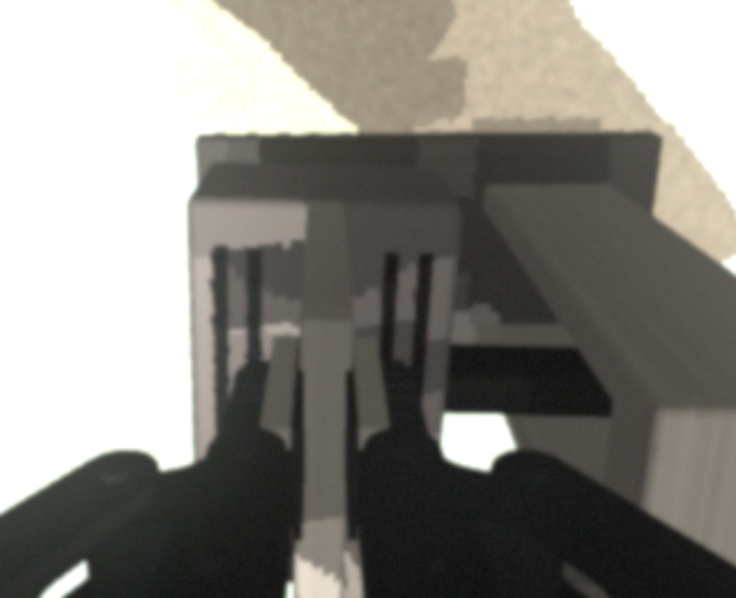

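The wrist picture shows the bar straight between the pads at (325,430). The friction released after the small lift, and the keeper is pushed back about 23 mm. Now I'll lift.

Request:
jog_arm(increments=[0,-0.002,-0.004,0,0,0,0,0,-0.003,-0.008,0,0,0,0,0,-0.003,-0.013,0,0,0,0,0,-0.003,-0.018,0,0,0,0,0,-0.003,-0.023,0,0,0,0,0,-0.003,-0.028,0,0,0,0,0,-0.003,-0.033,0,0,0,0,0,-0.003,-0.034,0,0,0,0,0,-0.003,-0.034,0,0,0,0,0,-0.003,-0.034,0,0,0,0])

```text
clock: 9.5
ee_pos: [0.5181, 0.3391, 0.1959]
tcp_rot: [[-0.988, 0.153, -0.0], [0.153, 0.988, 0.0], [0.0, 0.0, -1.0]]
contact_force: [0.4, 0.7, -4.4]
opening: 0.09
grip_force: 89.1
```

Request:
jog_arm(increments=[0,-0.01,0,0,0,0,0,0,-0.025,0,0,0,0,0,0,-0.04,0,0,0,0,0,0,-0.055,0,0,0,0,0,0,-0.075,0,0,0,0,0,0,-0.095,0,0,0,0,0,0,-0.115,0,0,0,0,0,0,-0.135,0,0,0,0,0,0,-0.15,0,0,0,0,0,0,-0.16,0,0,0,0,0])

```text
clock: 10.5
ee_pos: [0.4933, 0.1789, 0.1962]
tcp_rot: [[-0.988, 0.154, 0.0], [0.154, 0.988, -0.0], [-0.0, -0.0, -1.0]]
contact_force: [-0.1, 0.2, -4.5]
opening: 0.091
grip_force: 89.1
```

Run:
```python
from h import *
inc([.557-.044*.139,.0015-.044*.990,.115],172)
```

```text
t 10.5 p [0.4933 0.1789 0.1962] yaw_y 81.12 zax [ 0. -0. -1.] F [-0.1  0.2 -4.5] open 0.091 grip 89.1
inc [-0.091  -0.2094  0.0812] az -1.5862
```

Request:
jog_arm(increments=[-0.004,-0.02,0,0,0,-0.08,0,-0.01,-0.04,0,0,0,-0.2,0,-0.02,-0.06,0,0,0,-0.32,0,-0.03,-0.08,0,0,0,-0.44,0,-0.04,-0.1,0,0,0,-0.56,0,-0.05,-0.12,0,0,0,-0.68,0,-0.06,-0.14,0,0,0,-0.8,0,-0.07,-0.16,0,0,0,-0.92,0,-0.08,-0.18,0,0,0,-1.04,0,-0.09,-0.2,0.01,0,0,-1.14,0])

```text
clock: 11.5
ee_pos: [0.5534, -0.0319, 0.1873]
tcp_rot: [[-0.548, -0.837, 0.003], [-0.837, 0.548, -0.0], [-0.002, -0.003, -1.0]]
contact_force: [1.0, 0.0, -3.5]
opening: 0.09
grip_force: 89.1
```

Run:
```python
from h import *
inc([.557-.044*.139,.0015-.044*.990,.1],172)
```

```text
t 11.5 p [ 0.5534 -0.0319  0.1873] yaw_y 146.78 zax [ 0.003 -0.    -1.   ] F [ 1.   0.  -3.5] open 0.09 grip 89.1
inc [ 0.01   -0.0032  0.0872] az -0.4401
```

Request:
jog_arm(increments=[0.002,0,0.005,0,0,-0.1,0,0.004,-0.001,0.015,0,0,-0.2,0,0.006,-0.002,0.025,0,0,-0.3,0,0.008,-0.003,0.04,0,0,-0.38,0,0.01,-0.003,0.055,0,0,-0.42,0,0.01,-0.003,0.065,0,0,-0.44,0,0.01,-0.003,0.075,0,0,-0.44,0,0.01,-0.003,0.082,0,0,-0.44,0,0.01,-0.003,0.087,0,0,-0.44,0,0.01,-0.003,0.087,0,0,-0.44,0])

```text
clock: 12.5
ee_pos: [0.5486, -0.0406, 0.0985]
tcp_rot: [[-0.144, -0.99, -0.001], [-0.99, 0.144, 0.0], [0.0, 0.001, -1.0]]
contact_force: [-1.1, 0.3, -3.8]
opening: 0.093
grip_force: 89.1
```

Run:
```python
from h import *
inc([.557-.044*.139,.0015-.044*.990,.09],172)
snap('wrist','w5'); snap('scene','s5'); t=snap('top','t5')
```

```text
t 12.5 p [ 0.5486 -0.0406  0.0985] yaw_y 171.71 zax [-0.001  0.    -1.   ] F [-1.1  0.3 -3.8] open 0.093 grip 89.1
inc [ 0.0011 -0.0024  0.0084] az -0.005
```

Request:
jog_arm(increments=[0,0,0.001,0,0,0,0,0,0,0.002,0,0,0,0,0,0,0.003,0,0,0,0,0,0,0.004,0,0,0,0,0,0,0.005,0,0,0,0,0,0,0.006,0,0,0,0,0,0,0.007,0,0,0,0,0,0,0.008,0,0,0,0,0,0,0.009,0,0,0,0,0,0,0.009,0,0,0,0])

```text
clock: 13.65
ee_pos: [0.5491, -0.0408, 0.0901]
tcp_rot: [[-0.144, -0.99, 0.0], [-0.99, 0.144, -0.0], [0.0, -0.0, -1.0]]
contact_force: [0.4, -1.2, -2.1]
opening: 0.092
grip_force: 89.4
```

Request:
jog_arm(increments=[0,0,0.0005,0,0,0,0,0,0,0.001,0,0,0,0,0,0,0.0015,0,0,0,0,0,0,0.002,0,0,0,0,0,0,0.002,0,0,0,0,0,0,0.002,0,0,0,0,0,0,0.002,0,0,0,0,0,0,0.002,0,0,0,0,0,0,0.002,0,0,0,0,0,0,0.002,0,0,0,0])

```text
clock: 14.65
ee_pos: [0.5493, -0.0416, 0.0894]
tcp_rot: [[-0.145, -0.989, 0.001], [-0.989, 0.145, -0.002], [0.001, -0.001, -1.0]]
contact_force: [-3.4, -4.2, 9.1]
opening: 0.093
grip_force: 90.9
```

Request:
jog_arm(increments=[0,0,-0.001,0,0,0,0,0,0,-0.0015,0,0,0,0,0,0,-0.0015,0,0,0,0.1,0,0,-0.0015,0,0,0,0.2,0,0,-0.0015,0,0,0,0.5,0,0,-0.0015,0,0,0,1,0,0,-0.0015,0,0,0,1,0,0,-0.0015,0,0,0,1,0,0,-0.0015,0,0,0,1,0,0,-0.0015,0,0,0,1])

```text
clock: 15.65
ee_pos: [0.5489, -0.0407, 0.0895]
tcp_rot: [[-0.144, -0.99, -0.0], [-0.99, 0.144, 0.0], [-0.0, 0.0, -1.0]]
contact_force: [0.4, -0.4, 0.0]
opening: 1.001
grip_force: 0.0
```

Run:
```python
from h import *
s=state(); snap('scene','s6')
```

```text
t 15.65 p [ 0.5489 -0.0407  0.0895] yaw_y 171.72 zax [-0.  0. -1.] F [ 0.4 -0.4  0. ] open 1.001 grip 0.0
```

Request:
jog_arm(increments=[0,0,-0.03,0,0,0,1,0,0,-0.07,0,0,0,1,0,0,-0.11,0,0,0,1,-0.005,0.01,-0.12,0,0,0.14,1,-0.01,0.02,-0.12,0,0,0.28,1,-0.015,0.03,-0.12,0,0,0.42,1,-0.02,0.045,-0.12,0,0,0.56,1,-0.03,0.06,-0.12,0,0,0.7,1,-0.037,0.075,-0.12,0,0,0.84,1,-0.044,0.09,-0.12,0,0,0.98,1])

```text
clock: 16.7
ee_pos: [0.4656, 0.0162, 0.2095]
tcp_rot: [[-0.905, -0.426, 0.0], [-0.426, 0.905, 0.0], [-0.0, 0.0, -1.0]]
contact_force: [-0.0, -0.5, -0.5]
opening: 0.997
grip_force: 0.0
```

Run:
```python
from h import *
inc([.466,.0154,.19],82)
t=snap('top','t6')
```

```text
t 16.7 p [0.4656 0.0162 0.2095] yaw_y 115.24 zax [ 0.  0. -1.] F [-0.  -0.5 -0.5] open 0.997 grip 0.0
inc [-0.     -0.0009  0.0195] az 0.5801
```

Request:
jog_arm(increments=[0,0,0,0,0,0.12,1,0,0,0.005,0,0,0.24,1,0,0,0.01,0,0,0.36,1,0,0,0.015,0,0,0.48,1,0,0,0.02,0,0,0.58,1,0,0,0.02,0,0,0.58,1,0,0,0.02,0,0,0.58,1,0,0,0.02,0,0,0.58,1,0,0,0.02,0,0,0.58,1,0,0,0.02,0,0,0.58,1])

```text
clock: 17.75
ee_pos: [0.4664, 0.0158, 0.1897]
tcp_rot: [[-0.991, 0.133, 0.0], [0.133, 0.991, -0.0], [-0.0, 0.0, -1.0]]
contact_force: [-0.4, 0.6, 0.2]
opening: 1.001
grip_force: 0.0
```

Run:
```python
from h import *
state(); w=snap('wrist','w7'); t=load('top0'); t7=snap('top','t7'); s=snap('scene','s7')
g=lambda im,a: cv2.convertScaleAbs(im,alpha=a)
I=np.zeros((600,800,3),np.uint8)
a=cv2.resize(g(w['pixels'][100:300,180:460],2.2),None,fx=1.6,fy=1.6,interpolation=cv2.INTER_CUBIC); I[:a.shape[0],:a.shape[1]]=a  #448x320
b=cv2.resize(t['pixels'][200:265,415:525],None,fx=3.2,fy=3.2,interpolation=cv2.INTER_CUBIC); I[:b.shape[0],448:448+b.shape[1]]=b #352x208
c=cv2.resize(g(s['pixels'][130:270,265:415],1.4),None,fx=1.9,fy=1.9,interpolation=cv2.INTER_CUBIC); I[325:325+c.shape[0],:c.shape[1]]=c
d=cv2.resize(g(t7['pixels'][185:285,295:425],1.4),None,fx=2.8,fy=2.8,interpolation=cv2.INTER_CUBIC); I[320:320+d.shape[0],300:300+d.shape[1]]=d
cv2.imwrite('pics/c7.png',I)
```

```text
t 17.75 p [0.4664 0.0158 0.1897] yaw_y 82.38 zax [ 0. -0. -1.] F [-0.4  0.6  0.2] open 1.001 grip 0.0
```

View pics/c7.png

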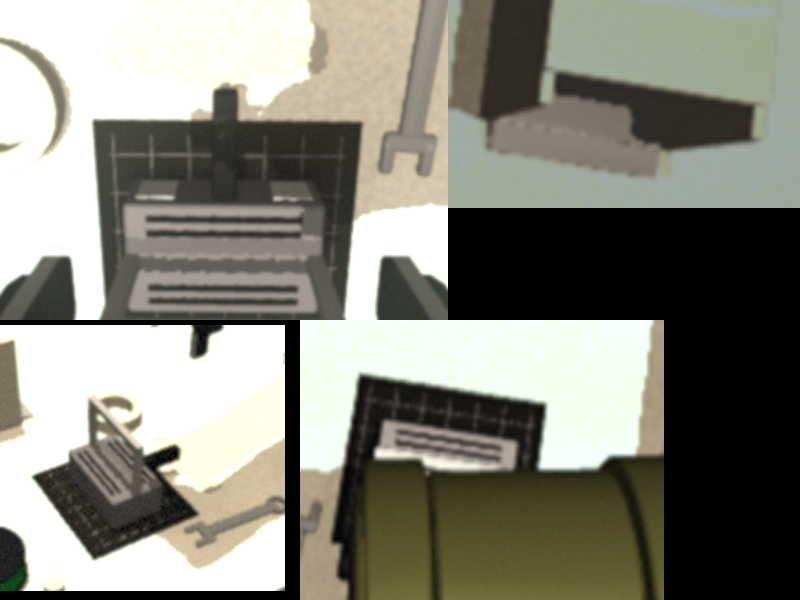

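The cassette stands upright on the mat with the pull towards the robot. In the wrist crop the tongue's tip is at (226,90), running to the box front at (227,190). The ramp's front edge runs (487,148)–(660,178) in the extractor crop.

Run:
```python
from h import *
w=load('w7'); q=lambda a,b,z: atz(w,180+a/1.6,100+b/1.6,z)[:2]
tip=q(226,90,.046); base=q(227,190,.046); d=base-tip
print('tip',tip.round(4),'tongue ang',np.degrees(np.arctan2(d[1],d[0])).round(1),np.linalg.norm(d))
l,rr=q(125,206,.053),q(324,208,.053); d=l-rr
print('front mid',((l+rr)/2).round(4),np.linalg.norm(d),np.degrees(np.arctan2(d[1],d[0])).round(1))
t=load('top0'); e=lambda a,b,z: atz(t,415+(a-448)/3.2,200+b/3.2,z)[:2]
print('ramp',e(487,148,0).round(4),e(660,178,0).round(4), 'ramp right back',e(668,153,.006).round(4))
print('walltops',e(543,100,.164).round(4),e(757,140,.164).round(4))
print('roof front',e(553,70,.164).round(4),e(768,104,.164).round(4))
```

```text
tip [0.4441 0.0191] tongue ang -7.0 0.06488281936793451
front mid [0.5171 0.0084] 0.12669612969333507 -98.2
ramp [ 0.5425 -0.2248] [ 0.5198 -0.3715] ramp right back [ 0.5409 -0.3768]
walltops [ 0.569 -0.22 ] [ 0.543  -0.3721]
roof front [ 0.5909 -0.228 ] [ 0.569  -0.3817]
```

Request:
jog_arm(increments=[0,0,0.03,0,0,0.01,1,0,0,0.06,0,0,0.01,1,0,0,0.09,0,0,0.01,1,0,0,0.12,0,0,0.01,1,0,0,0.14,0,0,0.01,1,0,0,0.16,0,0,0.01,1,0,0,0.175,0,0,0.01,1,0,0,0.185,0,0,0.01,1,0,0,0.192,0,0,0.01,1,0,0,0.192,0,0,0.01,1])

```text
clock: 18.9
ee_pos: [0.4658, 0.0158, -0.003]
tcp_rot: [[-0.99, 0.143, -0.001], [0.143, 0.99, -0.0], [0.001, -0.0, -1.0]]
contact_force: [-0.1, 0.5, -0.4]
opening: 1.0
grip_force: 0.0
```

Request:
jog_arm(increments=[0,0,0,0,0,0,0.3,0,0,0,0,0,0,0.2,0,0,0,0,0,0,0.1,0,0,0,0,0,0,0,0,0,0,0,0,0,0,0,0,0,0,0,0,0,0,0,0,0,0,0,0,0,0,0,0,0,0,0,0,0,0,0,0,0,0,0,0,0,0,0,0,0], newtons=110)

```text
clock: 19.9
ee_pos: [0.4664, 0.0157, -0.002]
tcp_rot: [[-0.99, 0.144, 0.0], [0.144, 0.99, -0.0], [-0.001, -0.0, -1.0]]
contact_force: [-1.6, -0.1, 5.6]
opening: 0.16
grip_force: 107.4
```

Request:
jog_arm(increments=[0,0,-0.003,0,0,0,0,0,0,-0.008,0,0,0,0,0,0,-0.014,0,0,0,0,0,0,-0.02,0,0,0,0,0,0,-0.027,0,0,0,0,0,0,-0.034,0,0,0,0,0,0,-0.041,0,0,0,0,0,0,-0.048,0,0,0,0,0,0,-0.055,0,0,0,0,0,0,-0.055,0,0,0,0], newtons=115)

```text
clock: 20.9
ee_pos: [0.4672, 0.0158, 0.0536]
tcp_rot: [[-0.99, 0.143, 0.002], [0.143, 0.99, 0.0], [-0.002, 0.0, -1.0]]
contact_force: [-0.4, -0.9, -3.2]
opening: 0.159
grip_force: 112.4
```

Run:
```python
from h import *
snap('wrist','w8'); snap('scene','s8')
s=inc([.383,-.274,.055],81.5); print(np.round(s['wrist_torque'],2)) if s else 0
# droop check: match bail/box patch between w7-like frame (w/ gripper fixed, camera moves with box)
a,b=load('w8')['pixels'],None
g=cv2.cvtColor(a,cv2.COLOR_BGR2GRAY)
# rows of strong edges along column of box, in wrist view (rigid grasp => compare with prediction for level box)
w=load('w8'); st=r.get_state(); R=np.array(st['tcp_rot']); p=np.array(st['ee_pos'])
c=np.array([.555,.0029]); dz=p[2]+.002
pred={k:proj(w,[*(c+np.array([.990,-.143])*x),.003+z+dz])[1] for k,(x,z) in dict(fronttop=(-.04,.05),bailtopfront=(-.005,.132),backtop=(.04,.05)).items()}
print('pred rows',pred)
col=int(proj(w,[*(c+np.array([.143,.990])*.03),.06+dz])[0]); 
for cc in (col-5,col+5):
    gr=np.diff(cv2.GaussianBlur(g,(5,5),0)[:,cc].astype(int)); i=np.argsort(-abs(gr))[:14]; print(cc,sorted((int(k),int(gr[k])) for k in i))
```

```text
t 21.0 p [0.4664 0.0158 0.0527] yaw_y 81.76 zax [ 0.  0. -1.] F [ 0.1  0.2 -4.8] open 0.155 grip 112.4
inc [ 0.041  -0.2987 -0.0024] az 0.0046
pred rows {'fronttop': np.float64(387.1127961668674), 'bailtopfront': np.float64(770.3619295032445), 'backtop': np.float64(503.0269360547516)}
378 [(123, 7), (124, 12), (125, 11), (126, 8), (136, -8), (137, -10), (138, -10), (139, -10), (140, -8), (214, -8), (215, -14), (216, -20), (217, -18), (218, -12)]
388 [(156, -4), (157, -7), (158, -6), (159, -5), (194, 4), (195, 5), (196, 5), (214, -4), (215, -12), (216, -19), (217, -22), (218, -15), (219, -7), (247, 4)]
```

Request:
jog_arm(increments=[0.01,0,0,0,0,0,0,0.025,-0.01,0,0,0,0,0,0.041,-0.03,0,0,0,0,0,0.05,-0.06,0,0,0,0,0,0.05,-0.1,0,0,0,0,0,0.05,-0.14,0,0,0,0,0,0.05,-0.18,0,0,0,0,0,0.05,-0.22,0,0,0,0,0,0.05,-0.26,0,0,0,0,0,0.045,-0.285,0,0,0,0,0])

```text
clock: 22.0
ee_pos: [0.3788, -0.2617, 0.0521]
tcp_rot: [[-0.989, 0.146, -0.001], [0.146, 0.989, -0.0], [0.001, -0.001, -1.0]]
contact_force: [1.4, 0.6, -3.3]
opening: 0.156
grip_force: 112.8
```

Run:
```python
from h import *
snap('wrist','w9');snap('scene','s9');snap('top','t9')
inc([.383,-.274,.055],81.5)
```

```text
t 22.15 p [ 0.38   -0.2607  0.0521] yaw_y 81.6 zax [-0.001  0.    -1.   ] F [ 0.2  0.5 -4.6] open 0.162 grip 113.0
inc [-0.0049 -0.0127 -0.0029] az 0.0017
```

Request:
jog_arm(increments=[-0.005,-0.006,0.005,0,0,0,0,-0.005,-0.013,0.01,0,0,0,0,-0.005,-0.013,0.016,0,0,0,0,-0.005,-0.013,0.022,0,0,0,0,-0.005,-0.013,0.028,0,0,0,0,-0.005,-0.013,0.034,0,0,0,0,-0.005,-0.013,0.039,0,0,0,0,-0.005,-0.013,0.043,0,0,0,0,-0.005,-0.013,0.046,0,0,0,0,-0.005,-0.013,0.046,0,0,0,0])

```text
clock: 23.15
ee_pos: [0.3837, -0.2732, 0.0061]
tcp_rot: [[-0.99, 0.143, -0.001], [0.143, 0.99, 0.0], [0.001, 0.0, -1.0]]
contact_force: [-0.9, -0.4, -3.4]
opening: 0.157
grip_force: 113.0
```

Run:
```python
from h import *
snap('wrist','w10');snap('scene','s10');snap('top','t10')
inc([.5066,-.2925,.006],81.5)
```

```text
t 23.3 p [ 0.3841 -0.2736  0.0067] yaw_y 81.76 zax [ 0. -0. -1.] F [ 0.4 -0.4 -4.4] open 0.156 grip 113.0
inc [-0.1239 -0.0012  0.0007] az 0.0045
```

Request:
jog_arm(increments=[-0.008,0,0,0,0,0,0,-0.016,0,0,0,0,0,0,-0.024,0,0,0,0,0,0,-0.031,0,0,0,0,0,0,-0.037,0,0,0,0,0,0,-0.043,0,0,0,0,0,0,-0.049,-0.001,0,0,0,0,0,-0.055,-0.001,0,0,0,0,0,-0.06,-0.001,0,0,0,0,0,-0.065,-0.001,0,0,0,0,0])

```text
clock: 24.3
ee_pos: [0.4485, -0.2838, 0.0065]
tcp_rot: [[-0.99, 0.143, -0.0], [0.143, 0.99, 0.0], [0.0, 0.0, -1.0]]
contact_force: [0.3, -0.2, -4.4]
opening: 0.158
grip_force: 113.0
```

Run:
```python
from h import *
s=inc([.5066,-.2925,.003],81.5); print(np.round(r.get_state()['wrist_torque'],2))
snap('top','t11')
```

```text
t 24.3 p [ 0.4485 -0.2838  0.0065] yaw_y 81.76 zax [-0.  0. -1.] F [ 0.3 -0.2 -4.4] open 0.158 grip 113.0
inc [-0.0588 -0.0003  0.0035] az 0.0045
[ 0.03  0.36 -0.01]
```

Request:
jog_arm(increments=[-0.006,0,0,0,0,0,0,-0.012,0,0.001,0,0,0,0,-0.018,0,0.002,0,0,0,0,-0.024,0,0.003,0,0,0,0,-0.029,0,0.004,0,0,0,0,-0.034,0,0.005,0,0,0,0,-0.039,0,0.006,0,0,0,0,-0.043,0,0.0065,0,0,0,0,-0.046,0,0.0065,0,0,0,0,-0.048,0,0.0065,0,0,0,0])

```text
clock: 25.35
ee_pos: [0.4937, -0.2909, 0.0018]
tcp_rot: [[-0.99, 0.144, -0.003], [0.144, 0.99, -0.001], [0.003, -0.001, -1.0]]
contact_force: [-14.0, 1.8, 21.0]
opening: 0.156
grip_force: 116.5
```

Request:
jog_arm(increments=[0,0,-0.002,0,0,0,0,0,0,-0.002,0,0,0,0,-0.003,0,-0.002,0,0,0,0,-0.006,0,-0.002,0,0,0,0,-0.008,0,-0.002,0,0,0,0,-0.01,0,-0.002,0,0,0,0,-0.012,0,-0.002,0,0,0,0,-0.014,0,-0.002,0,0,0,0,-0.014,0,-0.002,0,0,0,0,-0.014,0,-0.002,0,0,0,0])

```text
clock: 26.35
ee_pos: [0.5093, -0.2923, 0.0015]
tcp_rot: [[-0.99, 0.143, -0.001], [0.143, 0.99, 0.001], [0.001, 0.0, -1.0]]
contact_force: [-1.9, 0.4, -2.7]
opening: 0.157
grip_force: 113.3
```

Request:
jog_arm(increments=[-0.001,0,0,0,0,0,0,-0.002,0,0,0,0,0,0,-0.003,0,0,0,0,0,0,-0.004,0,0,0,0,0,0,-0.005,0,0,0,0,0,0,-0.006,0,0,0,0,0,0,-0.006,0,0,0,0,0,0,-0.006,0,0,0,0,0,0,-0.006,0,0,0,0,0,0,-0.006,0,0,0,0,0,0])

```text
clock: 27.35
ee_pos: [0.5091, -0.2921, 0.0012]
tcp_rot: [[-0.989, 0.145, -0.01], [0.145, 0.989, 0.002], [0.01, 0.0, -1.0]]
contact_force: [-20.5, 3.8, 12.3]
opening: 0.159
grip_force: 115.4
```

Request:
jog_arm(increments=[0.003,0,0,0,0,0,0,0.005,0,0,0,0,0,0,0.005,0,0,0,0,0,0,0.005,0,0,0,0,0,0.2,0.005,0,0,0,0,0,0.3,0.005,0,0,0,0,0,0.6,0.005,0,0,0,0,0,1,0.005,0,0,0,0,0,1,0.005,0,0,0,0,0,1,0.005,0,0,0,0,0,1])

```text
clock: 28.35
ee_pos: [0.5105, -0.2928, 0.002]
tcp_rot: [[-0.99, 0.143, 0.0], [0.143, 0.99, -0.0], [-0.0, -0.0, -1.0]]
contact_force: [0.5, 0.0, 1.0]
opening: 1.004
grip_force: 0.0
```

Request:
jog_arm(increments=[0,0,0,0,0,0,1,0,0,-0.01,0,0,0,1,0,0,-0.03,0,0,0,1,0,0,-0.06,0,0,0,1,0.02,0,-0.09,0,0,0,1,0.04,0,-0.12,0,0,0,1,0.05,0,-0.15,0,0,0,1,0.06,0,-0.18,0,0,0,1,0.06,0,-0.2,0,0,0,1,0.06,0,-0.2,0,0,0,1])

```text
clock: 29.35
ee_pos: [0.4527, -0.2853, 0.2061]
tcp_rot: [[-0.99, 0.144, 0.006], [0.144, 0.99, -0.003], [-0.006, -0.003, -1.0]]
contact_force: [0.1, 0.5, 0.5]
opening: 0.997
grip_force: 0.0
```

Run:
```python
from h import *
state(); w=snap('wrist','w12'); snap('top','t12'); snap('scene','s12')
# compare with tongue tip / box-front prediction, cassette home: centre = pull(.5091,-.2921)+.09x
x=np.array([.989,-.147]); y=np.array([.147,.989]); c=np.array([.5091,-.2921])+.09*x
g=cv2.GaussianBlur(cv2.cvtColor(w['pixels'],cv2.COLOR_BGR2GRAY),(3,3),0)
print('pred tip',proj(w,[*(c-.11*x),.049]).round(1),'front top L/R',proj(w,[*(c-.04*x+.065*y),.056]).round(1),proj(w,[*(c-.04*x-.065*y),.056]).round(1),'mouth floor L/R',proj(w,[*(c-.043*x+.072*y),.006]).round(1),proj(w,[*(c-.043*x-.072*y),.006]).round(1))
u,v=proj(w,[*(c-.11*x),.049]).astype(int)
print('col thru tip',[(k,int(g[k,u])) for k in range(max(0,v-40),min(400,v+130),6)])
print('row thru tongue',[(k,int(g[v+12,k])) for k in range(u-40,u+41,4)])
# bystanders unchanged: top image before/after
a,b=load('top0')['pixels'],load('t12')['pixels']
for n,(px,py) in dict(tape=(397,284),spool=(340,160),carton=(381,159),wrench=(290,277),glue=(287,158)).items():
    k=22; print(n,np.abs(a[py-k:py+k,px-k:px+k].astype(int)-b[py-k:py+k,px-k:px+k]).mean().round(1))
```

```text
t 29.35 p [ 0.4527 -0.2853  0.2061] yaw_y 81.74 zax [ 0.006 -0.003 -1.   ] F [0.1 0.5 0.5] open 0.997 grip 0.0
pred tip [322.7 208.4] front top L/R [380.9 270.1] [263.9 269.6] mouth floor L/R [379.7 247.5] [264.9 247. ]
col thru tip [(168, 85), (174, 87), (180, 87), (186, 105), (192, 123), (198, 75), (204, 33), (210, 35), (216, 35), (222, 34), (228, 33), (234, 31), (240, 31), (246, 29), (252, 28), (258, 26), (264, 26), (270, 53), (276, 46), (282, 55), (288, 44), (294, 30), (300, 29), (306, 29), (312, 28), (318, 22), (324, 16), (330, 41), (336, 42)]
row thru tongue [(282, 132), (286, 132), (290, 132), (294, 132), (298, 132), (302, 132), (306, 131), (310, 131), (314, 114), (318, 36), (322, 34), (326, 34), (330, 69), (334, 91), (338, 130), (342, 131), (346, 131), (350, 131), (354, 131), (358, 131), (362, 131)]
tape 47.4
spool 5.0
carton 7.0
wrench 9.0
glue 8.7
```

Run:
```python
from h import *
def edge(w,u,v0,v1,ch=0):
    g=cv2.GaussianBlur(cv2.cvtColor(w['pixels'],cv2.COLOR_BGR2GRAY),(3,3),0)[:,u].astype(int); d=np.abs(np.diff(g[v0:v1])); k=np.argsort(-d)[:4]; return sorted((int(v0+i),int(g[v0+i+1]-g[v0+i])) for i in k)
w7,w=load('w7'),load('w12')
print('w7 tip',edge(w7,320,130,190),'w7 front',[edge(w7,u,205,245) for u in (275,300,350)])
print('w12 tip',edge(w,322,180,225),'front',[edge(w,u,245,300) for u in (285,300,345,360)])
x=np.array([.989,-.147])
t,f=atz(w,322,199,.049)[:2],atz(w,322,269,.056)[:2]; print('tip',t,'front',f,(f-t)@x,'mouth is .556,-.300 -> front past mouth',(f-np.array([.556,-.2999]))@x)
a,b=load('scene0')['pixels'],load('s12')['pixels']
for n,(px,py) in dict(tape=(325,176),spool=(258,257),carton=(234,225),wrench=(390,233),glue=(293,286)).items():
    k=16; print(n,np.abs(a[py-k:py+k,px-k:px+k].astype(int)-b[py-k:py+k,px-k:px+k]).mean().round(1))
```

```text
w7 tip [(150, -14), (151, -16), (152, -14), (154, -13)] w7 front [[(224, -15), (234, -15), (238, 15), (243, -15)], [(234, -16), (235, -14), (238, 15), (243, -15)], [(235, -16), (238, 14), (239, 15), (243, -15)]]
w12 tip [(186, 11), (195, -15), (196, -13), (202, -13)] front [[(247, -17), (248, -20), (265, -14), (275, -14)], [(248, -18), (249, -19), (250, -14), (276, -13)], [(249, -15), (250, -17), (275, -14), (276, -14)], [(248, -17), (249, -16), (275, -12), (276, -14)]]
tip [ 0.47879898 -0.2883979 ] front [ 0.5573894  -0.29970164] 0.07938757867008675 mouth is .556,-.300 -> front past mouth 0.0013449601570324546
tape 38.6
spool 4.0
carton 2.6
wrench 12.1
glue 2.3
```

Request:
jog_arm(increments=[0,0,-0.05,0,0,0,1,0,0,-0.09,0,0,0,1,0,0.05,-0.09,0,0,0,1,0,0.1,-0.09,0,0,0,1,0,0.15,-0.09,0,0,0,1,0,0.2,-0.09,0,0,0,1,0,0.25,-0.09,0,0,0,1,0,0.3,-0.09,0,0,0,1,0,0.35,-0.09,0,0,0,1,0,0.38,-0.09,0,0,0,1])

```text
clock: 30.5
ee_pos: [0.5049, 0.0952, 0.2902]
tcp_rot: [[-0.99, 0.141, -0.003], [0.141, 0.99, 0.0], [0.003, -0.0, -1.0]]
contact_force: [-0.1, -0.2, -0.0]
opening: 0.999
grip_force: 0.0
```

Run:
```python
from h import *
state(); t=snap('top','t13'); s=snap('scene','s13')
for A,B,P in (('top0','t13',dict(tape=(397,284),spool=(340,160),carton=(381,159),glue=(287,158))),('scene0','s13',dict(tape=(325,176),spool=(258,257),carton=(234,225),glue=(293,286),wrench=(390,233),stand=(455,300)))):
  a,b=load(A)['pixels'],load(B)['pixels']
  for n,(px,py) in P.items():
    k=16; ta=a[py-k:py+k,px-k:px+k]; m=cv2.matchTemplate(b[py-k-12:py+k+12,px-k-12:px+k+12],ta,cv2.TM_CCOEFF_NORMED); _,v,_,l=cv2.minMaxLoc(m); print(A,n,round(v,3),(l[0]-12,l[1]-12))
# tongue in top image
x=np.array([.989,-.147]); print('tip px pred',proj(t,[.4885,-.289,.049]).round(1))
u,v=proj(t,[.4885,-.289,.049]).astype(int); g=cv2.cvtColor(t['pixels'],cv2.COLOR_BGR2GRAY); print([(k,int(g[k,u+0])) for k in range(v-24,v+14,2)])
print('front pred row',proj(t,[.5577,-.2993,.045]).round(1))
```

```text
t 30.5 p [0.5049 0.0952 0.2902] yaw_y 81.92 zax [-0.003  0.    -1.   ] F [-0.1 -0.2 -0. ] open 0.999 grip 0.0
top0 tape 0.999 (0, 0)
top0 spool 0.686 (0, 0)
top0 carton 0.999 (0, 0)
top0 glue 0.491 (-2, 0)
scene0 tape 0.999 (0, 0)
scene0 spool 0.967 (0, 0)
scene0 carton 0.998 (0, 0)
scene0 glue 0.999 (0, 0)
scene0 wrench 0.562 (-9, -12)
scene0 stand 0.992 (0, 0)
tip px pred [458.  266.8]
[(242, 3), (244, 4), (246, 6), (248, 13), (250, 14), (252, 15), (254, 22), (256, 25), (258, 29), (260, 31), (262, 29), (264, 31), (266, 77), (268, 199), (270, 203), (272, 203), (274, 202), (276, 202), (278, 202)]
front pred row [460.2 240.2]
```

```bash
python3 -c "
from workcell import r
print(r.hand_in())"
```

```text
the job is handed in; nothing more can be done
None
```

The job is handed in at about 30.5 s: the cassette came off the hook by its bail, stood upright on the mat, was released, and now sits against the bay's back wall with its pull outwards. I carried it by the pull over the tape before sliding it in. The tape, spool, carton, glue and stand match the starting pictures; the arm blocked my final view of the wrench.

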